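Pry the rotor service stand up onto its spring catch

ROBOT

A 6-joint arm with a two-finger parallel gripper is mounted at the origin on the work surface. World frame = base frame: x ahead of the robot, y to its left, z up, the work surface at z = 0. Lengths are in mm, angles in rad, forces in N, time in s.
With the tool pointing down it reaches from about 275 to 975 mm from the base axis. Payload 8.4 kg.
Tool frame: the origin (TCP) lies between the finger pads; the fingertips stand 19 mm ahead of it and the grasp point (between the pads) is the TCP; z points along the fingers, y is the line along which they close (so a half turn about z gives the same grasp; the last joint's range is limited). The gripper opens to 92 mm and grips with 3 to 60 N. Pads are 20 mm wide; open, the fingers measure 128 mm over their backs; the gripper's body (75 mm by 189 mm) begins 69 mm behind the grasp point.
Start: joints at [-1.21, 0.353, 1.633, -0, 1.155, -0.002], TCP at [221.807, -584.32, 233.583] pointing down, gripper open.
Joint ranges: [-2.63, 2.63], [-0.92, 2.1], [0.06, 2.66], [-1.3, 4.44], [0, 2.69], [-3.02, 3.02]. Speed limits (rad/s): [2.22, 2.22, 2.79, 3.14, 3.14, 3.14].

INTERFACE

Orientations are given as a rotation vector (axis times angle).
In Python, from workcell import env gives the robot as it stands.
- The arm moves only by the tool move_arm, never from a script. Its argument "increments" is one flat list of numbers, 5 for each row, row after row: the shift along the tool's x, y, z in mm, then the turn about the tool's z in rad, then the closure, from -1 (fully open) to 1 (shut). A call has 1 to 10 rows; each row shifts and turns the commanded pose from where the row before left it, along the tool's axes as they then stand; what a row does not reach is not made up. A row lasts 1/10 s, in which the tool goes at most 50 mm and 8.59 degrees, less where a joint would pass 70% of its speed; a pose out of reach is approached as far as the arm can. A call is refused whole if a number of a shift passes 50 or a number of a turn 0.15, either way. A call with a gripper value outside its range is refused whole. The fingers move at their own pace and stop on an object; the grip force is fixed at half the most. Time passes only in rows, so rows that do not move let the fingers close. It gives the time, the measured TCP pose, the force, the opening and the grip force at its end, in the units of the state.
- env.observe(): the state, without advancing time (a new reading comes with each control period).
- env.grab_frame(name): name is "scene" or "top"; returns the picture (384x512x3 uint8, red, green, blue); there is no depth.
- env.get_calibration(name): a dict with "fx", "fy", "cx", "cy" (pixels), "rvec" (rotation vector, rad) and "tvec" (3), from world to camera coordinates, as OpenCV has them. Camera axes: x right, y down, z forward; pixel columns grow to the right and rows downward; lengths in mm; the calibration is good to about 2 mm. A picture is of the moment at which its call begins. get_calibration takes no time and is no camera call.
- env.sign_off(): hands the job in; it is judged then, once.
The state is a dict: "time_s": time; "joint_positions": joint angles; "qvel": joint speeds; "joint_efforts": joint torques, N m; "position": TCP position; "orientation": TCP orientation; "wrist_force": force on the tool from outside, world axes, zero at the start; "moment": the same for the moment, N m; "width": finger opening in mm; "finger_force": force on a finger pad.
Only numpy, scipy, OpenCV 4.12 (cv2) and the standard library are available. Lean on these libraries where they do the work, as an engineer would, in place of code of your own. Each camera call takes 0.05 s, during which the arm holds its last target. There are 200 camera calls.

TASK

The heavy rotor stand has to be propped up so that its front foot can be changed. Put the pry bar over the ridge of the fulcrum block with its steel tip under the yellow-marked edge, press the orange handle down until you feel the plate come up snug against the white stop claw, without straining the claw, so that the red spring catch slips in under the foot, and let the stand down gently onto the catch. Then take the bar out and lay it flat back on the green mat; lift with the bar only, leave the block where it stands, and leave everything else alone.

Things in the scene. Friction and masses are not known exactly. Their poses are not given: they have to be found in the camera images.
- stand: Loose rotor stand, 10 kg +-15 %: grey plate 260 (x) by 240 (y) by 16 mm, underside 33 mm above the bench, with a black four-bucket rotor on top. Three rubber feet 33 mm high: a 38 mm square one under the front (-y) edge at x = +50, y = -98 mm, two round ones at x = +-105, y = +98 mm, about which it tips. Origin on the bench under its centre, z up; front edge at y = -120 mm.
- stand_lip (a point): The prying place: a yellow lip 60 mm wide, 6 mm thick, standing 5 mm down from the plate's underside at its front edge, below the yellow mark on top. Point on the lip's lower front edge, stand x = -50, y = -120, z = 28 mm. The space under and 100 mm behind it is free. Lifting the front here takes 35 to 55 N.
- stand_foot (a point): Centre of the underside of the square front foot (stand x = +50, y = -98, z = 0 mm). It must rise a little over 12 mm for the catch to go under.
- catch (a joint): Red spring catch in a blue housing in front of the square foot: pad 46 mm wide, 12 mm high, sliding along the stand's +y. 0 to 0.034 m; about 0 while the foot blocks it, 0.034 when fully under the foot. Its 3 N spring moves it in by itself within about half a second once the foot is high enough; do not push it by hand.
- fulcrum: Loose steel fulcrum block, 0.75 kg, 50 to 70 mm in front of the prying place: 64 mm wide (x, along the stand's front edge), 44 mm deep (y). A half-round ridge of radius 8 mm runs along x, its top 36 mm above the bench, between two blue cheeks 47 mm high that leave a slot 44 mm wide; the bar goes through it along the block's y. Origin on the bench under its centre; z up.
- bar: Steel pry bar, 0.5 kg, 360 mm long along x (+x to the tip). Orange handle 24 mm square, x = -160 to +50 mm; shank 16 mm wide, z 7 to 17 mm, from there to +145; tip 22 mm wide, z 9 to 17 mm, from +145 to +200 mm. Origin on the handle's underside, about 5 mm behind the centre of mass; z up. Starts lying on its handle on the mat.
- bar_tip (a point): Middle of the end face of the bar's tip (bar x = +200, y = 0, z = +13 mm). With the tip 25 mm past the lip and the shank on the ridge, the released bar stays there by itself, handle up at about 0.3 rad. Lifting then takes some 5 to 20 N down near the handle's end, which sinks 60 to 110 mm to the claw; there it pushes back about 1 N more per 4 N on the claw.
- mat: Green mat with a black rim for the bar, fixed, 460 mm (its x) by 150 mm (its y), 4 mm thick; origin on the bench under its centre.
- amber_jar: Bystander: amber jar with a black cap, 60 mm wide, 85 mm high; origin under its centre.
- spare_bucket: Bystander: black rotor bucket, 68 mm wide, 70 mm high; origin under its centre.
- bucket_ring: Bystander: aluminium ring, 52 mm wide, 12 mm high; origin under its centre.
- white_bottle: Bystander: white bottle with a red cap, 64 mm wide, 160 mm high; origin under its centre.
- wrench: Bystander: wrench lying on the bench.
- beaker: Bystander: clear beaker, 70 mm wide, 90 mm high; origin under its centre.
- catch_mount: Blue housing of the spring catch, bolted to the bench (it never moves): 62 mm wide, 32 mm high, from 75 to 152 mm in front of its origin, which lies on the bench below where the red pad's leading face starts; its y is the catch's sliding direction. The pad belongs to it.
- claw_mount: Stop claw on a blue post bolted to the bench in front of the stand's edge, beside the block: a white plate 60 by 62 mm, 12 mm thick, reaching 21 mm in over the plate's edge. Its underside is set by hand, 64 to 70 mm above the bench (unknown), so the edge rises 15 to 21 mm before it stops. Snug means 4 N or more on it, strained is over 35 N. Origin on the bench under the edge; y towards the stand.
There are look-alikes about, which are no part of the job. Leave any pink or turquoise look-alike of the fulcrum alone. What is shaped like the claw_mount but brown is not meant.

How it is judged:
By the outcome, as a careful person would: the job done as asked, in the order asked, and still so for the second after the job is handed in, with the robot touching nothing.
It also fails if it takes over 72 s, if anything falls off the work surface, if the arm or the gripper's body presses on something with over 40 N, if the wrist force passes 120 N, or if a joint passes its speed limit or range.

## Working session

There is one attempt and no reset: what is moved stays moved. The work goes in short steps, Python scripts to look and compute and a tool call to move; the robot and the scene stay as the last step left them, time stands still between calls to the robot, and variables do not carry over. Pictures are saved under pics/ and viewed, at most 10 in all, crops included, and the job is handed in when it is done.

Besides the shell and the picture viewer there is one more tool, called after "Call:" by a JSON object that holds its "api" and its "payload". move_arm: Moves the arm, as the interface text tells. Its arguments: {"type":"object","properties":{"increments":{"type":"array","items":{"type":"number"}}},"required":["increments"]}

```bash
mkdir -p pics; ls
python3 - <<'E'
from workcell import env
import cv2
for n in("scene","top"):
    im=env.grab_frame(n); cv2.imwrite(f"pics/{n}0.png",im[:,:,::-1]); 
    big=cv2.resize(im,(800,600),interpolation=cv2.INTER_CUBIC); cv2.imwrite(f"pics/{n}0b.png",big[:,:,::-1])
    print(n,env.get_calibration(n))
print(env.observe())
E
```

```text
pics
scene {'fx': 408.8643888796615, 'fy': 408.8643888796615, 'cx': 253.45697164586858, 'cy': 188.9026314196397, 'rvec': array([ 2.31252814,  0.68264458, -0.25728457]), 'tvec': array([-489.40778501, -200.60703352, 1515.19227716])}
top {'fx': 366.0118390703713, 'fy': 366.0118390703713, 'cx': 258.0750905452657, 'cy': 191.7920864637528, 'rvec': array([ 2.19875039, -2.16461985,  0.09014205]), 'tvec': array([  -3.81529545,  566.36369324, 1101.32822206])}
{'time_s': 0.1, 'joint_positions': array([-1.21042089e+00,  3.53572546e-01,  1.63404066e+00,  3.09043821e-05,
        1.15520897e+00, -2.40275545e-03]), 'qvel': array([ 0.0004158 , -0.00168433, -0.00384823,  0.00101372, -0.00035707,
       -0.00047431]), 'joint_efforts': array([ 7.28110335e-04, -5.94906414e+01, -3.34932196e+01,  7.00125913e-02,
        1.84227491e-02, -2.75630305e-05]), 'position': array([ 221.65634595, -583.9296113 ,  232.95089007]), 'orientation': array([-3.08886039e+00, -5.66492448e-01,  3.00033844e-04]), 'wrist_force': array([ 0.2641498 ,  0.43947999, -0.027419  ]), 'moment': array([ 0.02623165,  0.00664263, -0.00137548]), 'finger_force': 0.0, 'width': 92.15525749355355}
```

View pics/top0b.png

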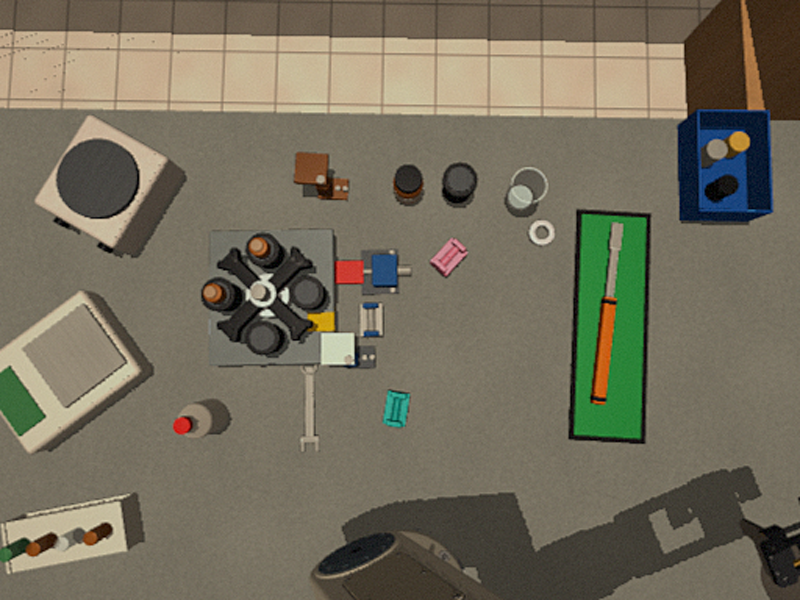

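View pics/scene0b.png

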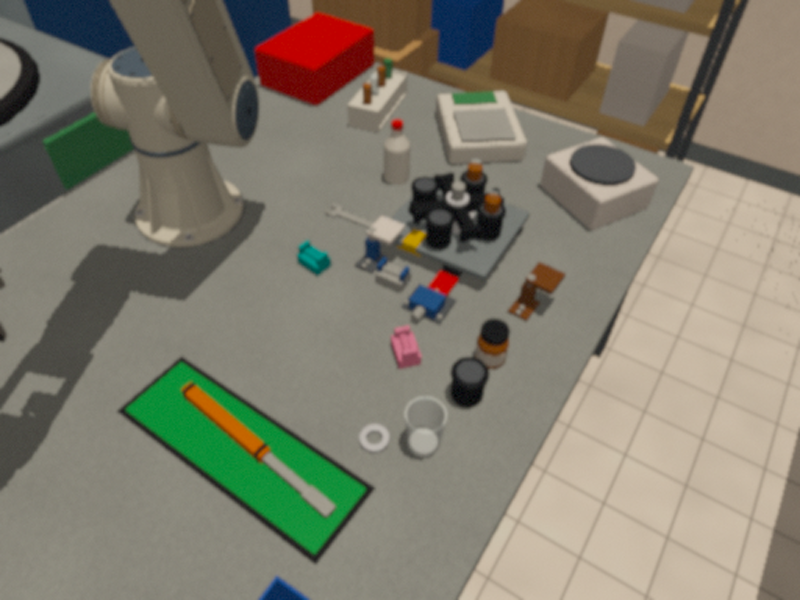

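The top view shows the stand at about (270,298), with its yellow mark at (320,322). The fulcrum block with blue cheeks is at (371,320), the claw at (338,349) and the catch at (375,270). The bar lies on the mat from (598,402) to its tip at (615,225). All of these are in the 800x600 scale.

```bash
cat > h.py <<'E'
import cv2,numpy as np
from workcell import env
def ray(n,uv,z):
    c=env.get_calibration(n);K=np.array([[c['fx'],0,c['cx']],[0,c['fy'],c['cy']],[0,0,1]])
    R=cv2.Rodrigues(c['rvec'])[0];o=-R.T@c['tvec']
    uv=np.atleast_2d(uv);d=(R.T@np.linalg.inv(K)@np.c_[uv,np.ones(len(uv))].T).T
    return (o+d*((z-o[2])/d[:,2])[:,None])[:,:2]
RNG={'orange':((8,150,120),(16,255,255)),'yellow':((20,150,100),(30,255,255)),'green':((50,120,60),(70,255,255)),
'blue':((105,120,40),(120,255,255)),'red':((0,180,120),(5,255,255))}
def blobs(im,c,amin=8,roi=None):
    m=cv2.inRange(cv2.cvtColor(im,cv2.COLOR_RGB2HSV),*RNG[c])
    if roi:
        k=np.zeros_like(m);x0,y0,x1,y1=roi;k[y0:y1,x0:x1]=255;m&=k
    n,l,s,ce=cv2.connectedComponentsWithStats(m)
    return [(ce[i],s[i],np.argwhere(l==i)[:,::-1].astype(np.float32)) for i in range(1,n) if s[i][4]>=amin]
E
python3 - <<'E'
from h import *
np.set_printoptions(precision=1,suppress=True)
for n in('top','scene'):
    im=cv2.imread(f'pics/{n}0.png')[:,:,::-1].copy()
    H={'orange':28,'yellow':49,'green':4,'blue':47,'red':12}
    for c in H:
        for ce,s,p in blobs(im,c):
            w=ray(n,p,H[c]).astype(np.float32);r=cv2.minAreaRect(w)
            print(n,c,ce,s[4],'ctr',np.array(r[0]),'size',np.array(r[1]),'ang',round(r[2],1),'mean',w.mean(0))
t=cv2.imread('pics/top0.png')[140:245,130:290];s=cv2.imread('pics/scene0.png')[90:220,190:350]
a=cv2.resize(t,(790,518),interpolation=cv2.INTER_CUBIC);cv2.imwrite('pics/c1.png',a)
cv2.imwrite('pics/c2.png',cv2.resize(s,(720,585),interpolation=cv2.INTER_CUBIC))
E
```

```text
top orange [480.3  41.8] 418 ctr [1078.4 -694.6] size [227.9  34.7] ang 1.8 mean [1053.8 -691.1]
top orange [199.  108.2] 208 ctr [826.2 194.5] size [54.1 59.1] ang 1.0 mean [824.  192.9]
top orange [217.6 116.5] 31 ctr [797.  134.7] size [12.7 21.8] ang 0.9 mean [798.6 134.3]
top orange [217.2 124.5] 33 ctr [774.8 135.6] size [12.6 24.8] ang 0.9 mean [773.2 135.1]
top orange [165.8 157.8] 50 ctr [668.8 293.1] size [31.1 30.9] ang 0.9 mean [666.5 290.4]
top orange [136.8 187.4] 54 ctr [574.7 379.8] size [30.7 33.6] ang 0.9 mean [573.5 375.9]
top orange [390.2 190.6] 13 ctr [ 576.2 -398.9] size [19.1  5.5] ang 79.5 mean [ 575.9 -399.3]
top orange [386.5 223.8] 473 ctr [ 474.5 -386.6] size [ 23.9 182.7] ang 82.9 mean [ 474.7 -386.7]
top orange [383.  257.2] 14 ctr [ 373.7 -374.6] size [18.8  5.3] ang 79.6 mean [ 373.9 -374.8]
top orange [ 57.2 344.2] 59 ctr [105.8 591.6] size [22.9 23.6] ang 0.8 mean [105.2 591. ]
top orange [ 21.3 351.4] 46 ctr [ 84.2 696.2] size [22.9 17.8] ang 0.8 mean [ 83.1 695.5]
top yellow [470.3  91.7] 20 ctr [ 883.1 -643.1] size [30.  13.9] ang 76.4 mean [ 882
[... 2658 characters left out ...]
.9  86.1] size [23.4 53.8] ang 34.5 mean [466.9  84.7]
scene blue [243.7 167.6] 23 ctr [502.6  62. ] size [11.6 30.7] ang 5.8 mean [503.1  63.2]
scene blue [258.5 174.5] 14 ctr [560.3  62.8] size [ 6.7 24.7] ang 7.2 mean [560.3  62.7]
scene blue [273.  192.2] 228 ctr [638.4  20.5] size [57.9 63.8] ang 89.0 mean [638.9  22.1]
scene blue [179.8 378.5] 238 ctr [ 750.8 -552.9] size [64.6 27.1] ang 32.9 mean [ 750.1 -558.5]
scene red [201.5  26.5] 1536 ctr [-273.   841.4] size [348.8 257.1] ang 89.8 mean [-267.1  833. ]
scene red [253.6  79.1] 27 ctr [216.5 568.7] size [21.5 31.2] ang 33.0 mean [217.1 568.4]
scene red [283.9 179.9] 151 ctr [625.8 117.6] size [42.9 53.6] ang 3.9 mean [625.7 117.1]
```

View pics/c1.png

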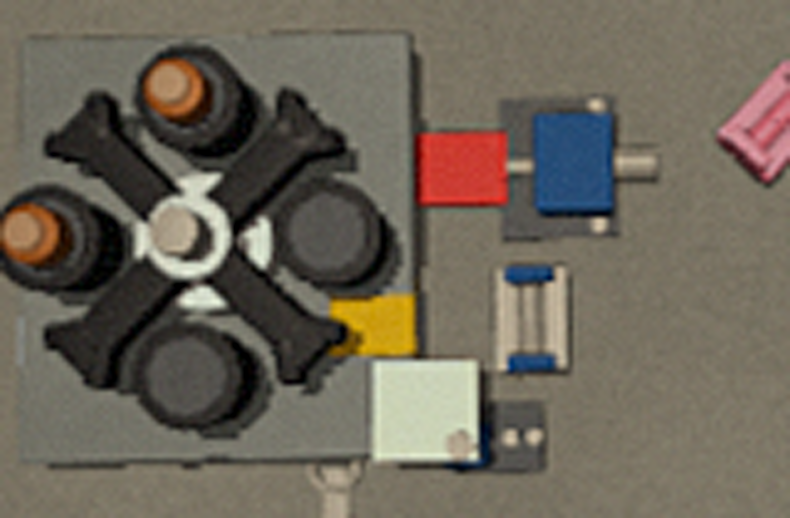

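View pics/c2.png

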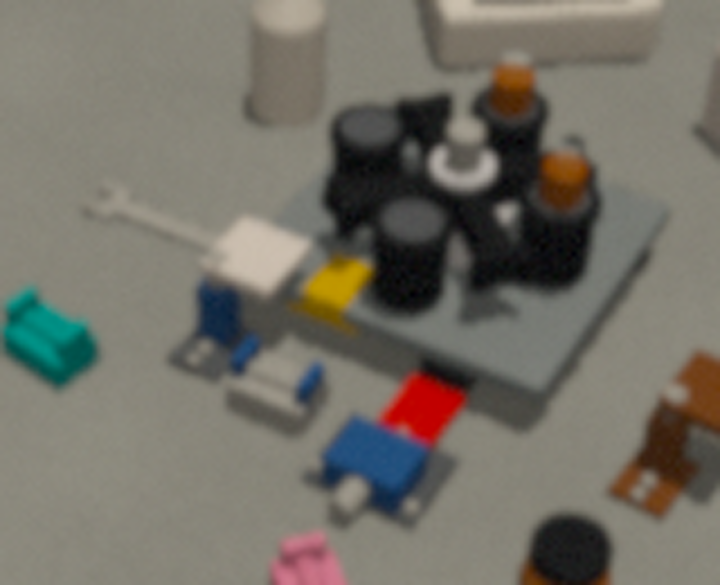

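Call:
{"api": "move_arm", "payload": {"increments": [0, 0, 0, 0.12, -1, 0, 0, 0, 0.12, -1, 0, 0, 0, 0.12, -1, 0, 0, 0, 0.123, -1, 29, -37.5, 0, 0, -1, 29, -37.5, 0, 0, -1, 29, -37.5, 0, 0, -1, 29, -37.5, 0, 0, -1, 29, -37.5, 0, 0, -1, 28, -38, 0, 0, -1]}}

```text
time_s: 1.1
position: [421.6, -379.6, 233.4]
orientation: [-3.136, 0.189, 0.0]
wrist_force: [0.7, -0.3, -0.8]
width: 91.5
finger_force: 0.0
```

```bash
cat >> h.py <<'E'
def st():
    o=env.observe();R=cv2.Rodrigues(o['orientation'])[0]
    print('t',round(o['time_s'],2),'p',o['position'].round(1),'yaw',round(np.arctan2(R[1,0],R[0,0]),3),'tilt',(R[:,2]).round(3),'q',o['joint_positions'].round(2),'F',o['wrist_force'].round(1),'M',o['moment'].round(2),'w',round(o['width'],1),'ff',round(float(o['finger_force']),1));return o,R
def go(x,y,z):
    o,R=st();print('tool delta',(R.T@(np.array([x,y,z])-o['position'])).round(1))
E
python3 -c "
from h import *
go(420.4,-380.4,60)"
```

```text
t 1.1 p [ 421.6 -379.6  233.4] yaw -0.12 tilt [-0.  0. -1.] q [-0.74  0.26  1.76  0.    1.12  0.96] F [ 0.7 -0.3 -0.8] M [-0.03 -0.06 -0.02] w 91.5 ff 0.0
tool delta [ -1.    1.  173.4]
```

Call:
{"api": "move_arm", "payload": {"increments": [-1, 1, 45, 0, -1, 0, 0, 45, 0, -1, 0, 0, 45, 0, -1, 0, 0, 40, 0, -1, 0, 0, 22, 0, -1, 0, 0, 10, 0, -1, 0, 0, 0, 0, 1, 0, 0, 0, 0, 1, 0, 0, 0, 0, 1, 0, 0, 0, 0, 1]}}

```text
time_s: 2.1
position: [420.0, -382.5, 27.7]
orientation: [3.135, -0.189, 0.002]
wrist_force: [0.3, 0.3, -0.7]
width: 62.0
finger_force: 0.0
```

Call:
{"api": "move_arm", "payload": {"increments": [0, 0, 0, 0, 1, 0, 0, 0, 0, 1, 0, 0, 0, 0, 1]}}

```text
time_s: 2.4
position: [419.6, -382.1, 26.8]
orientation: [3.136, -0.189, 0.0]
wrist_force: [-0.4, -0.3, -0.2]
width: 38.0
finger_force: 0.0
```

Call:
{"api": "move_arm", "payload": {"increments": [0, 0, -15, 0, 1, 0, 0, -15, 0, 1, 0, 0, -15, 0, 1, 0, 0, -15, 0, 1, 0, 0, -15, 0, 1, 0, 0, -15, 0, 1, 0, 0, 0, 0, 1]}}

```text
time_s: 3.1
position: [420.6, -383.1, 119.4]
orientation: [3.133, -0.188, 0.005]
wrist_force: [-0.2, 0.0, -0.1]
width: 0.6
finger_force: 0.0
```

Run:
```python
from h import *
st()
im=env.grab_frame('scene')[:,:,::-1];cv2.imwrite('pics/s1.png',im)
cv2.imwrite('pics/s1b.png',cv2.resize(im[200:380,60:300],(800,600),interpolation=cv2.INTER_CUBIC))
```

```text
t 3.1 p [ 420.6 -383.1  119.4] yaw -0.12 tilt [ 0.003 -0.003 -1.   ] q [-0.74  0.4   1.85 -0.    0.88  0.95] F [-0.2  0.  -0.1] M [ 0.01  0.   -0.03] w 0.6 ff 0.0
```

View pics/s1b.png

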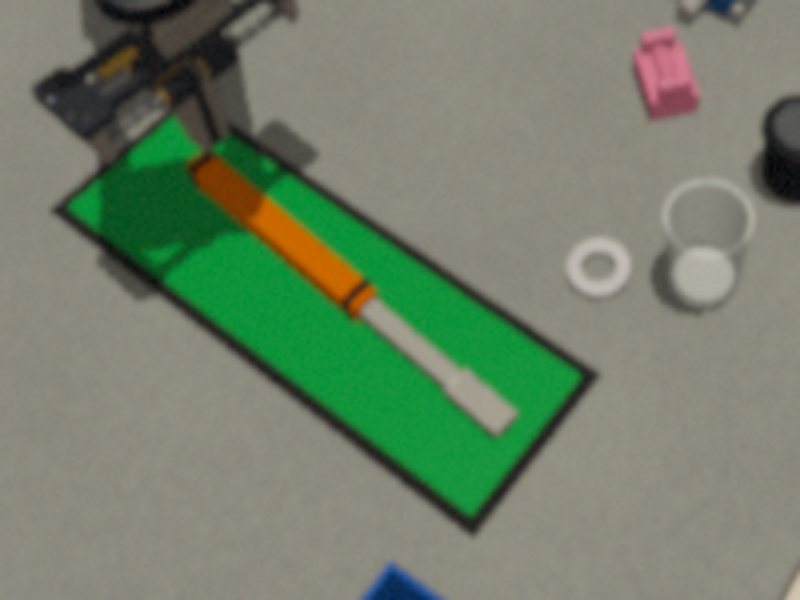

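The fingers had not closed yet when I lifted. The bar still lies where it was, from (200,165) to (500,425) in the crop. I'll reopen and grip again.

Call:
{"api": "move_arm", "payload": {"increments": [0, 0, 0, 0, -0.3, 0, 0, 0, 0, -0.3, 0, 0, 0, 0, -0.3, 0, 0, 0, 0, -0.3, 0, 0, 0, 0, -0.3, 0, 0, 0, 0, -0.3, 0, 0, 0, 0, -0.3, 0, 1, 30, 0, -0.3, 0, 0, 30, 0, -0.3, 0, 0, 30, 0, -0.3]}}

```text
time_s: 4.15
position: [419.6, -383.3, 25.9]
orientation: [3.135, -0.189, 0.001]
wrist_force: [0.2, -0.3, 0.4]
width: 59.7
finger_force: 0.0
```

Call:
{"api": "move_arm", "payload": {"increments": [0, 0, 0, 0, 1, 0, 0, 0, 0, 1, 0, 0, 0, 0, 1, 0, 0, 0, 0, 1, 0, 0, 0, 0, 1, 0, 0, 0, 0, 1, 0, 0, 0, 0, 1, 0, 0, 0, 0, 1]}}

```text
time_s: 4.95
position: [419.4, -382.9, 26.9]
orientation: [-3.136, 0.188, -0.0]
wrist_force: [-0.3, 2.1, 5.5]
width: 23.9
finger_force: 30.0
```

Call:
{"api": "move_arm", "payload": {"increments": [0, 0, -15, 0, 1, 0, 0, -15, 0, 1, 0, 0, -15, 0, 1, 0, 0, -15, 0, 1, 0, 0, -15, 0, 1, 0, 0, -15, 0, 1, 0, 0, -15, 0, 1, 0, 0, 0, 0, 1, 0, 0, 0, 0, 1]}}

```text
time_s: 5.85
position: [419.4, -383.3, 132.2]
orientation: [3.135, -0.189, 0.001]
wrist_force: [-1.6, -0.6, -1.8]
width: 23.7
finger_force: 30.0
```

Run:
```python
from h import *
st()
im=env.grab_frame('scene')[:,:,::-1];cv2.imwrite('pics/s2.png',im)
cv2.imwrite('pics/s2b.png',cv2.resize(im[200:380,60:300],(800,600),interpolation=cv2.INTER_CUBIC))
```

```text
t 5.85 p [ 419.4 -383.3  132.2] yaw -0.12 tilt [ 0.001 -0.001 -1.   ] q [-0.74  0.38  1.85 -0.    0.91  0.95] F [-1.6 -0.6 -1.8] M [-0.08  0.01 -0.08] w 23.7 ff 30.0
```

View pics/s2b.png

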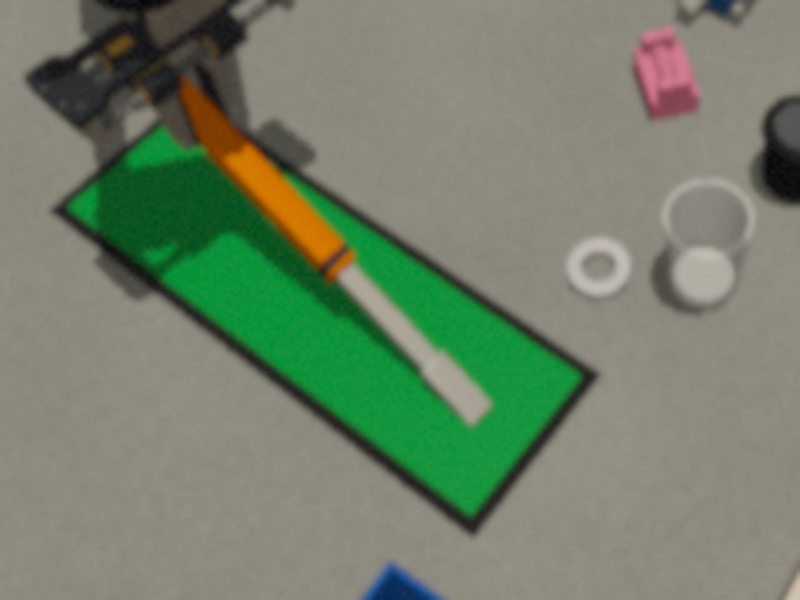

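The tip stays on the mat at (475,415) while the handle has come up, so the bar pivots in the pads. I'll lift further to see whether it swings.

Call:
{"api": "move_arm", "payload": {"increments": [0, 0, -12, 0, 1, 0, 0, -12, 0, 1, 0, 0, -12, 0, 1, 0, 0, -12, 0, 1, 0, 0, -12, 0, 1, 0, 0, 0, 0, 1, 0, 0, 0, 0, 1]}}

```text
time_s: 6.6
position: [419.3, -383.3, 192.1]
orientation: [3.135, -0.189, 0.001]
wrist_force: [-4.2, -0.5, 0.3]
width: 23.6
finger_force: 30.0
```

```bash
cat >> h.py <<'E'
def bar(n='scene',name=None):
    # tilt from handle: triangulated ends via known vertical plane through TCP along tool x
    o,R=st();im=env.grab_frame(n)
    if name: cv2.imwrite(f'pics/{name}.png',im[:,:,::-1])
    c=env.get_calibration(n);K=np.array([[c['fx'],0,c['cx']],[0,c['fy'],c['cy']],[0,0,1]]);Rc=cv2.Rodrigues(c['rvec'])[0];oc=-Rc.T@c['tvec']
    m=cv2.inRange(cv2.cvtColor(im,cv2.COLOR_RGB2HSV),(8,140,60),(17,255,255))
    pc=(Rc@o['position']+c['tvec']);pc=K@pc;u=pc[:2]/pc[2]
    ys,xs=np.nonzero(m);p=np.c_[xs,ys][np.hypot(xs-u[0],ys-u[1])<130].astype(float)
    d=(Rc.T@np.linalg.inv(K)@np.c_[p,np.ones(len(p))].T).T
    nrm=R[:,1];s=((o['position']-oc)@nrm)/(d@nrm);P=oc+d*s[:,None]-o['position']
    a=P@R[:,0];z=P[:,2];k=(abs(a)<260)&(abs(z)<260);a,z=a[k],z[k]
    vx,vy,x0,y0=cv2.fitLine(np.c_[a,z].astype(np.float32),cv2.DIST_HUBER,0,.01,.01).ravel()
    t=(a-x0)*vx+(z-y0)*vy
    print('n',len(a),'slope ang',round(float(np.arctan2(vy,vx)),3),'centre along,z',x0.round(1),y0.round(1),'ends',[(round(float(x0+q*vx),1),round(float(y0+q*vy),1)) for q in(t.min(),t.max())])
E
python3 -c "
from h import *
bar(name='s3')"
```

```text
t 6.6 p [ 419.3 -383.3  192.1] yaw -0.12 tilt [ 0.    -0.001 -1.   ] q [-0.74  0.31  1.8  -0.    1.03  0.95] F [-4.2 -0.5  0.3] M [-0.06  0.42 -0.08] w 23.6 ff 30.0
n 807 slope ang -0.75 centre along,z 54.4 -41.7 ends [(-51.7, 57.0), (128.5, -110.8)]
```

```bash
python3 -c "
import cv2
a=cv2.imread('pics/s3.png')[160:340,60:300];cv2.imwrite('pics/s3b.png',cv2.resize(a,(800,600),interpolation=cv2.INTER_CUBIC))"
```

```text
(no output)
```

View pics/s3b.png

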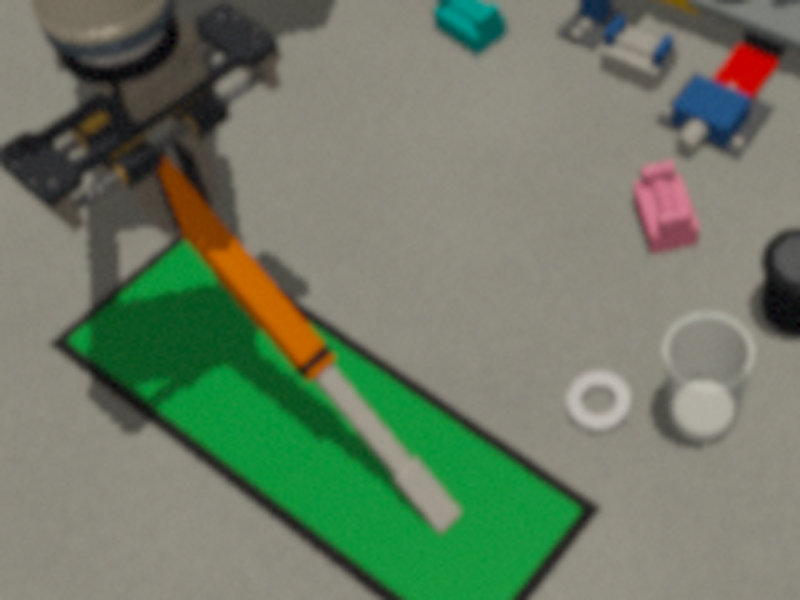

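The tip is still on the mat at (450,515) in the crop and the bar turns fairly freely in the pads. I'll let it hang steeply and use the bench near the block to set its angle.

Call:
{"api": "move_arm", "payload": {"increments": [0, 0, -15, 0, 1, 0, 0, -15, 0, 1, 0, 0, -15, 0, 1, 0, 0, -15, 0, 1, 0, 0, -15, 0, 1, 0, 0, -15, 0, 1, 0, 0, -15, 0, 1, 0, 0, -15, 0, 1, 0, 0, -15, 0, 1, 0, 0, 0, 0, 1]}}

```text
time_s: 7.65
position: [420.0, -383.5, 327.7]
orientation: [3.135, -0.189, 0.003]
wrist_force: [-0.0, -0.1, -5.3]
width: 24.1
finger_force: 30.0
```

```bash
python3 -c "
from h import *
bar(name='s4')
import cv2
a=cv2.imread('pics/s4.png')[100:340,40:360];cv2.imwrite('pics/s4b.png',cv2.resize(a,(800,600),interpolation=cv2.INTER_CUBIC))"
```

```text
t 7.65 p [ 420.  -383.5  327.7] yaw -0.12 tilt [ 0.002 -0.001 -1.   ] q [-0.74  0.19  1.65  0.    1.31  0.95] F [-0.  -0.1 -5.3] M [0.08 0.39 0.04] w 24.1 ff 30.0
n 1041 slope ang -1.052 centre along,z 40.7 -53.9 ends [(-23.6, 58.8), (98.8, -155.9)]
```

View pics/s4b.png

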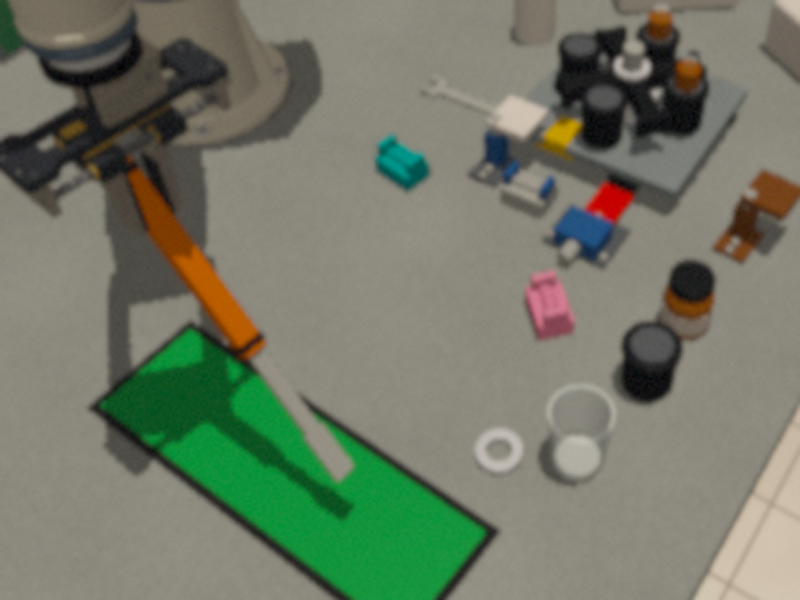

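The bar now hangs freely, tilted about 0.9 rad, with its tip at (343,470) in the crop. I'll turn it to face the stand and then carry it over.

Call:
{"api": "move_arm", "payload": {"increments": [0, 0, -3, -0.14, 1, 0, 0, -3, -0.14, 1, 0, 0, -3, -0.14, 1, 0, 0, -3, -0.14, 1, 0, 0, 0, -0.14, 1, 0, 0, 0, -0.14, 1, 0, 0, 0, -0.14, 1, 0, 0, 0, -0.14, 1, 0, 0, 0, -0.14, 1, 0, 0, 0, -0.14, 1]}}

```text
time_s: 8.7
position: [419.1, -382.8, 336.8]
orientation: [-2.513, -1.882, 0.001]
wrist_force: [0.4, 0.1, -4.7]
width: 23.7
finger_force: 30.0
```

Call:
{"api": "move_arm", "payload": {"increments": [0, 0, 0, -0.14, 1, 0, 0, 0, -0.14, 1, 33, 13, 0, 0, 1, 33, 13, 0, 0, 1, 33, 13, 0, 0, 1, 33, 13, 0, 0, 1, 33, 13, 0, 0, 1, 33, 13, 0, 0, 1, 33, 13, 0, 0, 1, 33, 14, 0, 0, 1]}}

```text
time_s: 9.7
position: [527.2, -118.7, 337.0]
orientation: [-2.233, -2.208, 0.001]
wrist_force: [0.5, -0.0, -4.9]
width: 23.4
finger_force: 30.0
```

```bash
python3 -c "
from h import *
bar('top',name='t5');bar(name='s5')
import cv2
a=cv2.imread('pics/t5.png')[120:300,130:370];b=cv2.imread('pics/s5.png')[60:240,130:370];cv2.imwrite('pics/c5.png',cv2.resize(np.vstack([a,b]),(400*2,600*2))[::2,::2] if 0 else cv2.resize(np.hstack([a,b]),(800,300),interpolation=cv2.INTER_CUBIC))"
```

```text
t 9.7 p [ 527.2 -118.7  337. ] yaw 1.56 tilt [-0.002  0.    -1.   ] q [-0.22  0.14  1.69 -0.    1.32 -0.21] F [ 0.5 -0.  -4.9] M [-0.3  -0.05 -0.06] w 23.4 ff 30.0
n 191 slope ang 1.506 centre along,z 51.0 -78.8 ends [(39.2, -258.2), (61.1, 76.6)]
t 9.75 p [ 529.2 -114.3  337.1] yaw 1.561 tilt [ 0.     0.004 -1.   ] q [-0.22  0.14  1.69  0.    1.32 -0.21] F [ 1.2  6.8 -3.6] M [ 1.13 -0.29 -0.04] w 23.7 ff 30.0
n 1528 slope ang 1.034 centre along,z 141.8 142.6 ends [(-7.2, -107.8), (195.3, 232.5)]
```

View pics/c5.png

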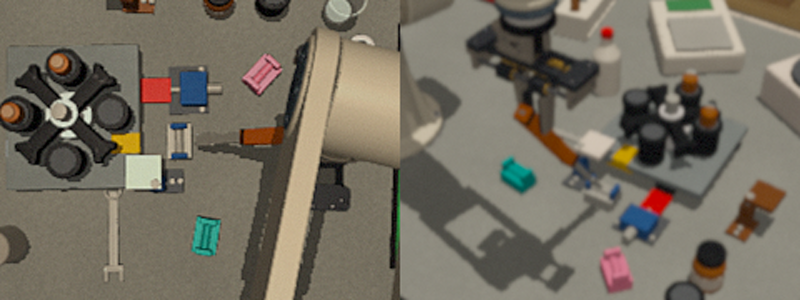

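The bar now faces the block. In the top crop the handle is at (262,136) and the block at (180,142). I'll recheck the forces before going on.

Call:
{"api": "move_arm", "payload": {"increments": [0, 0, 0, 0, 1, 0, 0, 0, 0, 1, 0, 0, 0, 0, 1]}}

```text
time_s: 10.1
position: [526.8, -121.1, 338.2]
orientation: [-2.235, -2.208, 0.001]
wrist_force: [0.1, -0.5, -4.4]
width: 23.7
finger_force: 30.0
```

```bash
python3 -c "
from h import *
o,R=st()
print(ray('top',[(248,206)],60),ray('top',[(248,206)],85),ray('top',[(248,206)],0))
im=cv2.imread('pics/t5.png');print(im[200:212,240:285].astype(int).sum(2)//3)
print([ (cv2.projectPoints(np.array([[527.,y,z]]),*[env.get_calibration('top')[k] for k in('rvec','tvec')],np.array([[366.01,0,258.08],[0,366.01,191.79],[0,0,1]]),None)[0].ravel()).round(1) for y,z in((90,90),(60,70),(40,50),(-30,240))])
"
```

```text
t 10.1 p [ 526.8 -121.1  338.2] yaw 1.559 tilt [-0.001 -0.    -1.   ] q [-0.23  0.13  1.69 -0.    1.32 -0.22] F [ 0.1 -0.5 -4.4] M [-0.28 -0.06  0.01] w 23.7 ff 30.0
[[520.71509667  34.27238602]] [[519.69323025  33.64709335]] [[523.16757609  35.77308842]]
[[138 170 165 174 136  68 114 118 131 112 102  99  94  95  91  90  99 101
   98  91  96 100 100 107 102  94  97  91  93  95  89  95  97  91  33  22
   58  72  64  68  69  72  66  67  70]
 [135 170 167 174 130  60 108 107 107  99  99  94  97  95  94  93  96  99
   97  96  92  93  90  94  94  92  91  99  93  94  94  96  98  87  26  23
   58  70  72  72  71  67  71  73  64]
 [139 169 172 178 138  67 112 103  92  95  94  94  91  95  93  93  93  94
   97  93  92  95  94  93  92  95  94  92  94  95  93  92 101  84  21  21
   60  67  67  69  66  72  74  65  66]
 [139 169 163 173 136  67 115 105  94  97  93  95  95  91  97  92  92  96
   96  94  93  96  97  97  96  93  94  94  91  95  94  94 101  80  20  17
   65  79  63  65  64  72  64  71  67]
 [138 168 167 178 139  64 116 106  95  92  94  92  99  96  94  93  94  97
   93  95  97  97  99 
[... 793 characters left out ...]
74  59
   61  61  60  60  65  56  70  83  79]
 [128 171 164 173 138  71 111 111  95  45  48  53  60  57  57  60  51  58
   56  58  59  59  62  60  58  61  60  60  61  58  58  61  57  53  55  65
   60  60  67  56  60  59  58  54  61]
 [135 177 167 176 138  70 110 112 107 101 104  85  45  48  53  54  53  56
   58  57  59  53  50  53  56  62  57  54  61  54  62  59  59  58  57  57
   56  57  64  57  62  59  59  54  57]
 [101 126 143 184 142  70 109 109 109 113 114 109 100 103 102 106  82  52
   48  54  79 106 107  85  52  52  48  52  53  54  52  58  58  56  55  60
   63  59  60  53  57  60  63  61  65]]
[array([228.4, 203.1]), array([239.2, 203.6]), array([246.2, 204. ]), array([272.3, 200.9])]
```

Call:
{"api": "move_arm", "payload": {"increments": [18, 0, 0, -0.012, 1, 18, 0, 0, 0, 1, 18, 0, 0, 0, 1, 18, 0, 0, 0, 1, 0, 0, 0, 0, 1, 0, 0, 15, 0, 1, 0, 0, 15, 0, 1, 0, 0, 10, 0, 1, 0, 0, 0, 0, 1, 0, 0, 0, 0, 1]}}

```text
time_s: 11.1
position: [527.3, -48.5, 298.7]
orientation: [-2.221, -2.221, 0.0]
wrist_force: [-1.4, 2.4, -5.6]
width: 24.3
finger_force: 30.0
```

```bash
python3 -c "
from h import *
st()
a=env.grab_frame('top')[:,:,::-1][160:250,190:310];b=env.grab_frame('scene')[:,:,::-1][120:210,200:320];cv2.imwrite('pics/c6.png',cv2.resize(np.hstack([a,b]),(800,300),interpolation=cv2.INTER_CUBIC))"
```

```text
t 11.1 p [527.3 -48.5 298.7] yaw 1.571 tilt [-0.001  0.    -1.   ] q [-0.09  0.14  1.76  0.    1.24 -0.1 ] F [-1.4  2.4 -5.6] M [0.34 0.11 0.08] w 24.3 ff 30.0
```

View pics/c6.png

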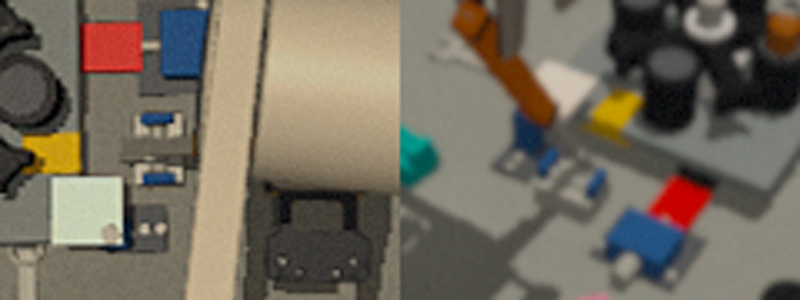

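The bar lies centred in the slot between the cheeks, with its tip at about (122,150) in the crop, which puts it near y=100, short of the yellow edge. That was my tenth picture, so I'll work from numbers now.

Call:
{"api": "move_arm", "payload": {"increments": [6, 0, 5, 0, 1, 0, 0, 5, 0, 1, 0, 0, 5, 0, 1, 0, 0, 0, 0, 1]}}

```text
time_s: 11.6
position: [527.3, -41.7, 282.9]
orientation: [-2.22, -2.222, -0.001]
wrist_force: [-0.0, 2.9, -5.1]
width: 23.8
finger_force: 30.0
```

Call:
{"api": "move_arm", "payload": {"increments": [0, 0, 5, 0, 1, 0, 0, 5, 0, 1, 0, 0, 0, 0, 1]}}

```text
time_s: 11.9
position: [529.7, -45.4, 276.8]
orientation: [2.213, 2.217, -0.0]
wrist_force: [-1.0, -11.6, 18.7]
width: 23.9
finger_force: 30.0
```

Call:
{"api": "move_arm", "payload": {"increments": [0, 0, 5, 0, 1, 0, 0, 5, 0, 1, 0, 0, 0, 0, 1]}}

```text
time_s: 12.2
position: [532.5, -48.3, 270.1]
orientation: [2.206, 2.211, 0.002]
wrist_force: [-1.4, -23.1, 36.4]
width: 24.0
finger_force: 30.0
```

Call:
{"api": "move_arm", "payload": {"increments": [-8, 0, -4, 0, 1, -8, 0, 3, 0, 1, -8, 0, 5, 0, 1, 0, 0, 0, 0, 1]}}

```text
time_s: 12.6
position: [526.7, -66.8, 258.0]
orientation: [-2.22, -2.22, 0.002]
wrist_force: [0.8, 1.3, -3.3]
width: 23.8
finger_force: 30.0
```

```bash
python3 -c "
from h import *
bar(name='s7')"
```

```text
t 12.6 p [526.7 -66.8 258. ] yaw 1.571 tilt [-0.002  0.    -1.   ] q [-0.13  0.18  1.81  0.    1.15 -0.13] F [ 0.8  1.3 -3.3] M [ 0.46 -0.39 -0.11] w 23.8 ff 30.0
n 859 slope ang 1.031 centre along,z 159.0 168.8 ends [(-0.1, -96.9), (209.9, 253.7)]
```

Call:
{"api": "move_arm", "payload": {"increments": [-8, 0, 6, 0, 1, -8, 0, 6, 0, 1, -9, 0, 7, 0, 1, 0, 0, 0, 0, 1]}}

```text
time_s: 13.05
position: [526.8, -92.2, 239.1]
orientation: [-2.22, -2.221, 0.002]
wrist_force: [-0.4, 2.8, -4.7]
width: 23.5
finger_force: 30.0
```

Call:
{"api": "move_arm", "payload": {"increments": [-8, 0, 7, 0, 1, -8, 0, 8, 0, 1, 0, 0, 0, 0, 1]}}

```text
time_s: 13.35
position: [527.0, -108.2, 224.4]
orientation: [-2.221, -2.221, 0.002]
wrist_force: [0.4, 1.2, -3.1]
width: 23.9
finger_force: 30.0
```

```bash
cat >> h.py <<'E'
def fit(name):
    # handle: steel/orange seen in both views; print orange blob ends near bar, in the vertical plane x=527
    o,R=st()
    for n in('scene','top'):
        im=env.grab_frame(n);cv2.imwrite(f'pics/{name}{n}.png',im[:,:,::-1])
        c=env.get_calibration(n);K=np.array([[c['fx'],0,c['cx']],[0,c['fy'],c['cy']],[0,0,1]]);Rc=cv2.Rodrigues(c['rvec'])[0];oc=-Rc.T@c['tvec']
        m=cv2.inRange(cv2.cvtColor(im,cv2.COLOR_RGB2HSV),(6,150,50),(17,255,255))
        k,l,s,ce=cv2.connectedComponentsWithStats(m)
        for i in range(1,k):
            if s[i][4]<40: continue
            p=np.argwhere(l==i)[:,::-1]
            d=(Rc.T@np.linalg.inv(K)@np.c_[p,np.ones(len(p))].T).T
            P=oc+d*((o['position'][0]-oc[0])/d[:,0])[:,None] if n=='scene' else np.c_[ray(n,p,o['position'][2]-50),np.zeros(len(p))]
            b=P[:,1:] if n=='scene' else P[:,:2]
            r=cv2.minAreaRect(b.astype(np.float32));print(n,ce[i].round(0),s[i][4],'ctr',np.round(r[0],1),'size',np.round(r[1],1),'ang',round(r[2],1))
E
python3 -c "
from h import *
fit('f1')"
```

```text
t 13.35 p [ 527.  -108.2  224.4] yaw 1.571 tilt [-0.001 -0.    -1.   ] q [-0.2   0.23  1.83 -0.    1.09 -0.21] F [ 0.4  1.2 -3.1] M [ 0.57 -0.24 -0.08] w 23.9 ff 30.0
scene [303. 110.] 73 ctr [428.5  62.1] size [33.6 97.6] ang 54.2
scene [315. 130.] 100 ctr [ 567.2 -127.8] size [ 45.2 162.2] ang 55.2
scene [210. 165.] 138 ctr [-127.9  225.2] size [28.6 87.3] ang 50.5
scene [233. 167.] 152 ctr [-27.5 136.5] size [ 27.7 121.7] ang 46.7
scene [344. 184.] 361 ctr [ 1295.9 -1141.6] size [244.4 833.2] ang 45.8
scene [315. 222.] 124 ctr [  807.4 -1011.3] size [ 62.6 539.9] ang 41.4
top [478.  37.] 2923 ctr [ 993.6 -583.9] size [201.4 220.1] ang 87.7
top [198. 107.] 352 ctr [780.3 168.6] size [52.5 54.2] ang 0.9
top [216. 122.] 109 ctr [744.9 129.4] size [46.1 35.8] ang 84.5
top [261. 123.] 64 ctr [745.5   2. ] size [48.9 28.2] ang 84.5
top [165. 158.] 72 ctr [642.2 255.6] size [29.7 32.2] ang 0.9
top [136. 187.] 78 ctr [561.8 330.9] size [32.3 29.2] ang 2.4
top [272. 203.] 236 ctr [525. -32.] size [21.2 68.9] ang 0.9
top [ 61. 342.] 115 ctr [160.4 502.3] size [20.9 48.2] ang 30.5
top [ 24. 349.] 120 ctr [144.6 595.3] size [22.5 50.4] ang 39.8
```

Two handle segments give a tilt of about 0.72 rad. I'll lower the handle with the tip sliding along the bench under the lip.

Call:
{"api": "move_arm", "payload": {"increments": [-3, 0, 8, 0, 1, -3, 0, 8, 0, 1, -3, 0, 8, 0, 1, 0, 0, 0, 0, 1]}}

```text
time_s: 13.85
position: [526.9, -116.4, 200.3]
orientation: [-2.22, -2.221, 0.001]
wrist_force: [0.2, 2.2, -3.2]
width: 23.7
finger_force: 30.0
```

Call:
{"api": "move_arm", "payload": {"increments": [-2, 0, 8, 0, 1, -2, 0, 8, 0, 1, -2, 0, 8, 0, 1, 0, 0, 0, 0, 1]}}

```text
time_s: 14.25
position: [526.9, -122.2, 176.3]
orientation: [-2.22, -2.22, 0.001]
wrist_force: [0.8, 1.2, -2.4]
width: 23.2
finger_force: 30.0
```

```bash
python3 -c "
from h import *
fit('f2')" | grep -E "^t |scene|203"
```

```text
t 14.25 p [ 526.9 -122.2  176.3] yaw 1.571 tilt [-0.002  0.001 -1.   ] q [-0.23  0.29  1.87  0.    0.99 -0.23] F [ 0.8  1.2 -2.4] M [ 0.23 -0.32 -0.22] w 23.2 ff 30.0
scene [229.  15.] 184 ctr [-17.3 590. ] size [ 53.8 153.2] ang 43.9
scene [303. 110.] 76 ctr [429.4  62.9] size [34.8 96.4] ang 57.9
scene [315. 130.] 101 ctr [ 567.4 -128. ] size [ 45.2 162.2] ang 55.2
scene [344. 184.] 357 ctr [ 1296.  -1142.1] size [244.3 833.1] ang 45.7
scene [231. 176.] 133 ctr [-34.2 104.5] size [ 32.7 126.5] ang 55.3
scene [208. 182.] 149 ctr [-145.1  174.9] size [35.5 85. ] ang 49.6
scene [315. 222.] 124 ctr [  803.4 -1006.8] size [ 62.6 527. ] ang 41.4
```

Call:
{"api": "move_arm", "payload": {"increments": [-1, 0, 7, 0, 1, -1, 0, 7, 0, 1, 0, 0, 7, 0, 1, 0, 0, 7, 0, 1, 0, 0, 0, 0, 1]}}

```text
time_s: 14.85
position: [526.8, -123.9, 148.3]
orientation: [-2.219, -2.221, 0.001]
wrist_force: [0.7, 1.8, -2.3]
width: 23.9
finger_force: 30.0
```

```bash
python3 -c "
from h import *
fit('f3')" | grep -E "^t |scene .2[0-9][0-9]"
```

```text
t 14.85 p [ 526.8 -123.9  148.3] yaw 1.572 tilt [-0.002  0.001 -1.   ] q [-0.23  0.33  1.89  0.    0.93 -0.23] F [ 0.7  1.8 -2.3] M [ 0.62 -0.22 -0.09] w 23.9 ff 30.0
scene [226.  16.] 176 ctr [-32.5 589.4] size [ 38.4 177.7] ang 46.3
scene [226. 183.] 62 ctr [-66.1 105.3] size [47.8 30.7] ang 86.4
scene [208. 191.] 167 ctr [-150.3  146. ] size [44.1 81.8] ang 67.7
```

Call:
{"api": "move_arm", "payload": {"increments": [0, 0, 7, 0, 1, 0, 0, 7, 0, 1, 0, 0, 6, 0, 1, 0, 0, 0, 0, 1]}}

```text
time_s: 15.35
position: [527.1, -124.1, 128.6]
orientation: [-2.22, -2.221, 0.001]
wrist_force: [0.6, 2.0, -0.7]
width: 23.7
finger_force: 30.0
```

Call:
{"api": "move_arm", "payload": {"increments": [-2, 0, 5, 0, 1, -2, 0, 5, 0, 1, 0, 0, 0, 0, 1]}}

```text
time_s: 15.65
position: [527.1, -128.3, 118.8]
orientation: [-2.22, -2.222, 0.001]
wrist_force: [0.3, 2.2, -2.4]
width: 24.0
finger_force: 30.0
```

```bash
python3 -c "
from h import *
fit('f4')
im=cv2.imread('pics/f4top.png')[:,:,::-1].copy()
for c,z in(('red',12),('blue',47),('yellow',49)):
  for ce,s,p in blobs(im,c,roi=(190,150,260,245)): print(c,ce.round(1),s[4],ray('top',p,z).mean(0).round(1))
" | grep -E "^t |scene .2[0-9][0-9]|red|blue|yellow"
```

```text
t 15.65 p [ 527.1 -128.3  118.8] yaw 1.571 tilt [-0.001  0.    -1.   ] q [-0.24  0.37  1.91  0.    0.87 -0.24] F [ 0.3  2.2 -2.4] M [ 0.75 -0.2  -0.09] w 24.0 ff 30.0
scene [226.  16.] 206 ctr [-27.  585.7] size [ 41.9 193.5] ang 46.8
scene [208. 200.] 172 ctr [-155.2  111.2] size [53.  72.3] ang 79.4
red [223.2 173.7] 243 [622.  114.3]
blue [245.6 172.4] 307 [622.4  43.6]
blue [237. 195.] 26 [553.9  68.1]
blue [237. 213.] 26 [499.9  67.2]
blue [227.6 228.8] 9 [452.4  94.3]
yellow [206.1 205.5] 174 [520.8 159.8]
```

Call:
{"api": "move_arm", "payload": {"increments": [-2, 0, 5, 0, 1, -2, 0, 5, 0, 1, -1.5, 0, 5, 0, 1, 0, 0, 0, 0, 1]}}

```text
time_s: 16.15
position: [527.8, -133.6, 104.7]
orientation: [-2.221, -2.222, -0.001]
wrist_force: [-1.4, 7.8, 10.5]
width: 23.5
finger_force: 30.0
```

Call:
{"api": "move_arm", "payload": {"increments": [-1.5, 0, 5, 0, 1, -1.5, 0, 5, 0, 1, -1, 0, 5, 0, 1, 0, 0, 0, 0, 1]}}

```text
time_s: 16.55
position: [528.0, -137.6, 90.0]
orientation: [2.22, 2.222, 0.001]
wrist_force: [-1.5, 5.9, 12.5]
width: 23.4
finger_force: 30.0
```

Call:
{"api": "move_arm", "payload": {"increments": [-1, 0, 4, 0, 1, -1, 0, 4, 0, 1, -0.5, 0, 4, 0, 1, 0, 0, 0, 0, 1, 0, 0, 0, 0, 1]}}

```text
time_s: 17.05
position: [528.3, -140.2, 78.5]
orientation: [2.22, 2.222, 0.002]
wrist_force: [-1.3, 6.6, 12.5]
width: 23.7
finger_force: 30.0
```

```bash
cat >> h.py <<'E'
def chk():
    st();im=env.grab_frame('top')
    for c,z in(('red',12),('blue',47),('yellow',49)):
        for ce,s,p in blobs(im,c,roi=(190,150,260,245)): print(c,ce.round(1),s[4],ray('top',p,z).mean(0).round(1))
    m=blobs(env.grab_frame('scene'),'yellow',roi=(240,130,290,175))
    for ce,s,p in m: print('scene yellow',ce.round(2),s[4])
E
python3 -c "
from h import *
chk()"
```

```text
t 17.05 p [ 528.3 -140.2   78.5] yaw 1.572 tilt [ 0.002  0.    -1.   ] q [-0.26  0.43  1.92  0.    0.78 -0.26] F [-1.3  6.6 12.5] M [1.42 0.2  0.11] w 23.7 ff 30.0
red [222.9 173.7] 255 [622.1 115.3]
blue [245.6 172.5] 304 [622.3  43.7]
blue [237. 195.] 27 [553.7  68.2]
blue [236.9 213. ] 26 [499.9  67.3]
blue [227.1 230.5] 15 [447.2  95.6]
yellow [204.9 205.4] 179 [520.9 163.3]
scene yellow [264.04 151.79] 150
```

Call:
{"api": "move_arm", "payload": {"increments": [-0.5, 0, 4, 0, 1, -0.5, 0, 4, 0, 1, -0.5, 0, 4, 0, 1, 0, 0, 0, 0, 1, 0, 0, 0, 0, 1]}}

```text
time_s: 17.65
position: [528.3, -142.0, 66.5]
orientation: [2.219, 2.222, 0.001]
wrist_force: [-2.3, 5.1, 13.3]
width: 23.6
finger_force: 30.0
```

Call:
{"api": "move_arm", "payload": {"increments": [-0.5, 0, 3, 0, 1, -0.5, 0, 3, 0, 1, 0, 0, 0, 0, 1, 0, 0, 0, 0, 1]}}

```text
time_s: 18.05
position: [528.4, -142.8, 60.7]
orientation: [2.219, 2.222, 0.002]
wrist_force: [-1.3, 6.0, 14.5]
width: 23.7
finger_force: 30.0
```

```bash
python3 -c "
from h import *
chk()"
```

```text
t 18.05 p [ 528.4 -142.8   60.7] yaw 1.572 tilt [ 0.002 -0.    -1.   ] q [-0.27  0.46  1.93  0.    0.75 -0.27] F [-1.3  6.  14.5] M [1.4  0.33 0.05] w 23.7 ff 30.0
red [217.6 173.6] 105 [622.2 132. ]
blue [245.6 172.5] 310 [622.1  43.8]
blue [237. 195.] 25 [553.7  68.2]
blue [237.2 213. ] 26 [499.7  66.6]
blue [227.1 231.1] 14 [445.6  95.4]
yellow [204.6 205.2] 195 [521.4 164.3]
scene yellow [264.26 150.36] 142
```

The red catch has slipped in, since its visible area fell from 255 to 105 px. I'll keep pressing in small steps to feel for the claw.

Call:
{"api": "move_arm", "payload": {"increments": [0, 0, 2, 0, 1, 0, 0, 0, 0, 1, 0, 0, 0, 0, 1]}}

```text
time_s: 18.45
position: [528.5, -142.9, 58.8]
orientation: [2.219, 2.222, 0.002]
wrist_force: [-2.1, 6.1, 14.9]
width: 23.7
finger_force: 30.0
```

Call:
{"api": "move_arm", "payload": {"increments": [0, 0, 2, 0, 1, 0, 0, 0, 0, 1, 0, 0, 0, 0, 1]}}

```text
time_s: 18.75
position: [528.5, -143.1, 56.8]
orientation: [2.219, 2.222, 0.002]
wrist_force: [-3.1, 4.9, 15.5]
width: 23.7
finger_force: 30.0
```

Call:
{"api": "move_arm", "payload": {"increments": [0, 0, 2, 0, 1, 0, 0, 0, 0, 1, 0, 0, 0, 0, 1]}}

```text
time_s: 19.05
position: [528.6, -143.2, 54.9]
orientation: [2.218, 2.221, 0.001]
wrist_force: [-2.4, 3.1, 15.1]
width: 23.5
finger_force: 30.0
```

Call:
{"api": "move_arm", "payload": {"increments": [0, 0, 2, 0, 1, 0, 0, 0, 0, 1, 0, 0, 0, 0, 1]}}

```text
time_s: 19.35
position: [528.7, -143.3, 52.9]
orientation: [2.218, 2.221, 0.001]
wrist_force: [-2.7, 3.1, 16.6]
width: 23.5
finger_force: 30.0
```

Call:
{"api": "move_arm", "payload": {"increments": [0, 0, 1.5, 0, 1, 0, 0, 0, 0, 1, 0, 0, 0, 0, 1]}}

```text
time_s: 19.65
position: [528.7, -143.4, 51.5]
orientation: [2.218, 2.221, 0.001]
wrist_force: [-2.4, 3.6, 15.5]
width: 23.8
finger_force: 30.0
```

Call:
{"api": "move_arm", "payload": {"increments": [0, 0, 1.5, 0, 1, 0, 0, 0, 0, 1, 0, 0, 0, 0, 1]}}

```text
time_s: 19.95
position: [528.7, -143.4, 50.0]
orientation: [2.218, 2.221, 0.001]
wrist_force: [-1.7, 2.4, 16.4]
width: 24.1
finger_force: 30.0
```

Call:
{"api": "move_arm", "payload": {"increments": [0, 0, 1.5, 0, 1, 0, 0, 0, 0, 1, 0, 0, 0, 0, 1]}}

```text
time_s: 20.25
position: [528.7, -143.5, 48.5]
orientation: [2.218, 2.221, 0.001]
wrist_force: [-2.6, 2.0, 16.3]
width: 24.4
finger_force: 30.0
```

Call:
{"api": "move_arm", "payload": {"increments": [0, 0, 1.5, 0, 1, 0, 0, 0, 0, 1, 0, 0, 0, 0, 1]}}

```text
time_s: 20.55
position: [528.7, -143.5, 47.0]
orientation: [2.218, 2.221, 0.001]
wrist_force: [-3.1, 1.6, 17.3]
width: 23.5
finger_force: 30.0
```

```bash
python3 -c "
from h import *
chk()"
```

```text
t 20.55 p [ 528.7 -143.5   47. ] yaw 1.572 tilt [ 0.002 -0.001 -1.   ] q [-0.27  0.48  1.94 -0.    0.72 -0.27] F [-3.1  1.6 17.3] M [0.66 0.42 0.13] w 23.5 ff 30.0
red [217.6 173.7] 101 [621.6 131.7]
blue [245.5 172.4] 305 [622.4  44. ]
blue [237. 195.] 26 [553.9  68.3]
blue [237.1 213. ] 26 [499.9  66.8]
blue [226.9 231. ] 17 [445.8  96.2]
yellow [204.1 205.5] 190 [520.7 165.7]
scene yellow [264.14 149.62] 147
```

Call:
{"api": "move_arm", "payload": {"increments": [0, 0, 1.5, 0, 1, 0, 0, 0, 0, 1, 0, 0, 0, 0, 1]}}

```text
time_s: 20.95
position: [528.8, -143.6, 45.5]
orientation: [2.218, 2.221, 0.001]
wrist_force: [-2.2, 1.2, 17.4]
width: 23.7
finger_force: 30.0
```

Call:
{"api": "move_arm", "payload": {"increments": [0, 0, 1.5, 0, 1, 0, 0, 0, 0, 1, 0, 0, 0, 0, 1]}}

```text
time_s: 21.25
position: [528.9, -143.5, 44.3]
orientation: [2.218, 2.221, 0.002]
wrist_force: [-3.0, 2.9, 21.8]
width: 23.8
finger_force: 30.0
```

Call:
{"api": "move_arm", "payload": {"increments": [0, 0, 1.5, 0, 1, 0, 0, 0, 0, 1, 0, 0, 0, 0, 1]}}

```text
time_s: 21.55
position: [529.1, -143.6, 43.3]
orientation: [2.217, 2.221, 0.002]
wrist_force: [-5.2, 2.5, 26.2]
width: 23.9
finger_force: 30.0
```

That is the claw: 17.4, then 21.8, then 26.2 N. I'll ease off straight away and let the stand down slowly.

Call:
{"api": "move_arm", "payload": {"increments": [0, 0, -1.5, 0, 1, 0, 0, -1.5, 0, 1, 0, 0, -1, 0, 1, 0, 0, -1, 0, 1, 0, 0, -1, 0, 1, 0, 0, -1, 0, 1, 0, 0, -1, 0, 1, 0, 0, -1, 0, 1, 0, 0, -1, 0, 1, 0, 0, -1, 0, 1]}}

```text
time_s: 22.55
position: [528.7, -143.8, 53.0]
orientation: [2.217, 2.221, 0.001]
wrist_force: [-0.4, 0.6, 7.3]
width: 24.0
finger_force: 30.0
```

Call:
{"api": "move_arm", "payload": {"increments": [0, 0, -1, 0, 1, 0, 0, -1, 0, 1, 0, 0, -1, 0, 1, 0, 0, -1, 0, 1, 0, 0, -1, 0, 1, 0, 0, -1, 0, 1, 0, 0, -1, 0, 1, 0, 0, -1, 0, 1, 0, 0, -1, 0, 1, 0, 0, -1, 0, 1]}}

```text
time_s: 23.55
position: [528.7, -143.7, 62.9]
orientation: [2.217, 2.222, 0.001]
wrist_force: [-0.6, 1.1, 7.3]
width: 23.7
finger_force: 30.0
```

Call:
{"api": "move_arm", "payload": {"increments": [0, 0, -1, 0, 1, 0, 0, -1, 0, 1, 0, 0, -1, 0, 1, 0, 0, -1, 0, 1, 0, 0, -1, 0, 1, 0, 0, 0, 0, 1]}}

```text
time_s: 24.15
position: [527.4, -142.9, 66.9]
orientation: [2.22, 2.223, -0.001]
wrist_force: [-0.4, 1.0, -2.1]
width: 24.2
finger_force: 30.0
```

```bash
python3 -c "
from h import *
chk()"
```

```text
t 24.15 p [ 527.4 -142.9   66.9] yaw 1.572 tilt [-0. -0. -1.] q [-0.27  0.45  1.93 -0.    0.76 -0.27] F [-0.4  1.  -2.1] M [-0.24 -0.23 -0.11] w 24.2 ff 30.0
red [217.9 174.1] 96 [620.5 130.7]
blue [245.5 172.4] 308 [622.4  43.9]
blue [237. 195.] 27 [553.7  68.2]
blue [237.2 213. ] 26 [499.7  66.6]
blue [227.1 230.8] 16 [446.6  95.4]
yellow [205.2 205.5] 187 [520.7 162.5]
scene yellow [263.87 151.08] 151
```

The stand is down on the catch: the yellow mark stays raised and the catch is still in. The released bar is stable here, so I'll let go and regrip near its centre of mass to take it out without drooping.

Call:
{"api": "move_arm", "payload": {"increments": [0, 0, 1.5, 0, 1, 0, 0, 0, 0, 0.4, 0, 0, 0, 0, 0.3, 0, 0, 0, 0, 0.1, 0, 0, 0, 0, -0.2, 0, 0, 0, 0, -0.2, 0, 0, 0, 0, -0.2, 0, 0, 0, 0, -0.2, 0, 0, 0, 0, -0.2, 0, 0, 0, 0, -0.2]}}

```text
time_s: 25.25
position: [527.5, -142.7, 65.6]
orientation: [-2.22, -2.222, -0.0]
wrist_force: [-0.0, -0.1, 0.0]
width: 54.8
finger_force: 0.0
```

```bash
python3 -c "
from h import *
fit('f5')
chk()" | grep -E "^t |scene .[12][0-9][0-9]|scene y|red|top .2[4-9]|top .3"
```

```text
t 25.25 p [ 527.5 -142.7   65.6] yaw 1.572 tilt [-0.  0. -1.] q [-0.27  0.45  1.93  0.    0.76 -0.27] F [-0.  -0.1  0. ] M [-0.04 -0.11  0.04] w 54.8 ff 0.0
scene [226.  16.] 169 ctr [-32.1 590.2] size [ 41.9 180.9] ang 46.8
scene [263.  23.] 42 ctr [121.8 515.8] size [21.3 56.7] ang 87.9
scene [238. 183.] 77 ctr [-3.5 51.3] size [27.4 79.4] ang 48.2
scene [208. 214.] 224 ctr [-160.2   54.2] size [57.7 85.6] ang 85.4
top [260. 123.] 64 ctr [789.7   3.6] size [57.1 32.9] ang 77.4
top [278. 205.] 315 ctr [527.  -55.5] size [ 24.7 114.1] ang 0.9
t 25.35 p [ 527.5 -142.7   65.6] yaw 1.572 tilt [ 0. -0. -1.] q [-0.27  0.45  1.93 -0.    0.76 -0.27] F [1.2 0.3 0. ] M [-0.01 -0.09 -0.04] w 55.4 ff 0.0
red [217.9 173.9] 96 [621.1 130.9]
scene yellow [263.87 151.08] 151
```

Call:
{"api": "move_arm", "payload": {"increments": [20, 0, 0, 0, -0.2, 20, 0, 0, 0, -0.2, 20, 0, 0, 0, -0.2, 20, 0, -3, 0, -0.2, 12, 0, -3, 0, -0.2, 0, 0, 8, 0, -0.2, 0, 0, 8, 0, -0.2, 0, 0, 0, 0, 1, 0, 0, 0, 0, 1, 0, 0, 0, 0, 1]}}

```text
time_s: 26.45
position: [527.4, -51.3, 55.4]
orientation: [-2.221, -2.222, 0.0]
wrist_force: [-0.3, -0.2, -0.1]
width: 33.4
finger_force: 0.0
```

Call:
{"api": "move_arm", "payload": {"increments": [0, 0, 0, 0, 1, 0, 0, 0, 0, 1, 0, 0, 0, 0, 1, 0, 0, 0, 0, 1]}}

```text
time_s: 26.85
position: [527.5, -51.0, 55.7]
orientation: [2.22, 2.222, -0.0]
wrist_force: [-0.3, -3.4, 1.2]
width: 23.6
finger_force: 30.0
```

Call:
{"api": "move_arm", "payload": {"increments": [-8, 0, -0.5, 0, 1, -8, 0, -0.5, 0, 1, -8, 0, -0.5, 0, 1, -8, 0, -0.5, 0, 1, -8, 0, -0.5, 0, 1, 0, 0, 0, 0, 1]}}

```text
time_s: 27.45
position: [527.0, -85.2, 58.3]
orientation: [-2.22, -2.213, -0.008]
wrist_force: [0.4, 37.8, 8.6]
width: 23.6
finger_force: 30.0
```

```bash
python3 -c "
from h import *
chk()"
```

```text
t 27.45 p [527.  -85.2  58.3] yaw 1.568 tilt [-0.001  0.009 -1.   ] q [-0.17  0.45  1.96  0.01  0.74 -0.17] F [ 0.4 37.8  8.6] M [ 6.61 -0.25 -0.02] w 23.6 ff 30.0
red [217.9 173.7] 95 [621.7 130.9]
blue [245.5 172.5] 306 [622.1  43.8]
blue [238.7 195. ] 28 [553.8  63.2]
blue [238.9 212.9] 24 [500.1  61.4]
blue [226.9 230.9] 15 [446.  96.]
yellow [205.3 205.5] 188 [520.7 162.3]
scene yellow [263.96 150.91] 148
```

The bar is wedged between lip and ridge and has dragged the block back about 5 mm. I'll push forward again to put it back.

Call:
{"api": "move_arm", "payload": {"increments": [5, 0, 0, 0, 1, 5, 0, 0, 0, 1, 2, 0, 0, 0, 1, 0, 0, 0, 0, 1]}}

```text
time_s: 27.95
position: [527.1, -78.6, 57.8]
orientation: [-2.22, -2.222, 0.001]
wrist_force: [-0.1, 1.3, -3.1]
width: 23.8
finger_force: 30.0
```

```bash
python3 -c "
from h import *
chk();fit('f6')"| grep -E "^t |scene .[12][0-9][0-9]|scene y|red|blue|top .2[4-9]|top .3"
```

```text
t 27.95 p [527.1 -78.6  57.8] yaw 1.572 tilt [-0.001  0.    -1.   ] q [-0.15  0.45  1.96  0.    0.73 -0.15] F [-0.1  1.3 -3.1] M [ 0.14 -0.07 -0.02] w 23.8 ff 30.0
red [217.9 173.8] 96 [621.4 130.8]
blue [245.5 172.4] 308 [622.5  44. ]
blue [236.8 195. ] 26 [553.6  68.7]
blue [236.9 213. ] 25 [499.9  67.3]
blue [226.9 231.4] 14 [444.8  96.2]
scene yellow [263.85 151.05] 150
t 28.05 p [527.2 -78.9  57.8] yaw 1.572 tilt [-0.001  0.    -1.   ] q [-0.15  0.45  1.96  0.    0.73 -0.15] F [-0.5 -0.  -3. ] M [ 0.07 -0.02  0.03] w 24.0 ff 30.0
scene [225.  15.] 197 ctr [-29.2 590.7] size [ 45.7 184.4] ang 47.9
scene [213. 207.] 362 ctr [-137.6   61.6] size [ 60.1 135.5] ang 85.7
top [260. 123.] 66 ctr [791.6   1.1] size [57.3 33.4] ang 84.5
top [262. 204.] 60 ctr [528.2  -9.3] size [21.7 21.7] ang 0.9
```

The block is back at y≈68. I'd been pulling too low, which pried the tip up against the lip, so I'll raise the handle more while withdrawing.

Call:
{"api": "move_arm", "payload": {"increments": [0, 0, -2, 0, 1, -3, 0, -1, 0, 1, 0, 0, 0, 0, 1]}}

```text
time_s: 28.45
position: [527.5, -82.3, 61.2]
orientation: [2.22, 2.222, -0.0]
wrist_force: [0.5, -0.8, -5.5]
width: 23.7
finger_force: 30.0
```

Call:
{"api": "move_arm", "payload": {"increments": [-3, 0, -1, 0, 1, 0, 0, 0, 0, 1]}}

```text
time_s: 28.65
position: [527.5, -85.2, 62.2]
orientation: [2.22, 2.222, -0.0]
wrist_force: [-0.2, -0.9, -5.3]
width: 24.0
finger_force: 30.0
```

Call:
{"api": "move_arm", "payload": {"increments": [-4, 0, -0.3, 0, 1, -4, 0, -0.3, 0, 1, -4, 0, -0.3, 0, 1, 0, 0, 0, 0, 1]}}

```text
time_s: 29.05
position: [527.5, -97.3, 63.1]
orientation: [2.221, 2.222, 0.0]
wrist_force: [0.7, -0.3, -4.7]
width: 23.7
finger_force: 30.0
```

Call:
{"api": "move_arm", "payload": {"increments": [-4, 0, -0.3, 0, 1, -4, 0, -0.3, 0, 1, -4, 0, -0.3, 0, 1, 0, 0, 0, 0, 1]}}

```text
time_s: 29.45
position: [527.6, -109.3, 64.0]
orientation: [2.221, 2.222, 0.0]
wrist_force: [-0.3, 0.3, -6.2]
width: 23.6
finger_force: 30.0
```

```bash
python3 -c "
from h import *
chk();fit('f7')
im=cv2.imread('pics/f7top.png').astype(int).sum(2)//3
print(im[198:212,212:262])"| grep -vE "top .[0-24]|scene .3"
```

```text
t 29.45 p [ 527.6 -109.3   64. ] yaw 1.571 tilt [ 0. -0. -1.] q [-0.21  0.45  1.95 -0.    0.75 -0.21] F [-0.3  0.3 -6.2] M [-0.22 -0.07  0.01] w 23.6 ff 30.0
red [217.9 173.9] 97 [621.2 130.8]
blue [245.5 172.5] 306 [622.3  44.1]
blue [237.1 195. ] 26 [553.9  67.9]
blue [237. 213.] 23 [499.9  67.1]
blue [226.8 231.2] 16 [445.1  96.5]
yellow [205.2 205.5] 185 [520.8 162.3]
scene yellow [263.86 151.22] 154
t 29.55 p [ 527.5 -108.9   63.9] yaw 1.571 tilt [ 0.  0. -1.] q [-0.21  0.45  1.95  0.    0.75 -0.21] F [-0.3  0.4 -4.3] M [-0.22 -0.1  -0.03] w 24.3 ff 30.0
scene [270.   6.] 43 ctr [150.6 546.1] size [28.  53.2] ang 61.9
scene [227.  16.] 163 ctr [-32.3 592.8] size [ 46.8 177.3] ang 47.3
scene [206. 213.] 381 ctr [-168.4   66. ] size [ 62.1 134.6] ang 85.1
top [ 61. 342.] 119 ctr [107.6 586.6] size [24. 52.] ang 32.8
top [ 24. 349.] 116 ctr [ 89.2 693.6] size [25.8 57.1] ang 39.8
[[102  42  52  61  85 116 111 112 112 109 110 113 116 108 111 110 115  99
  128 181 167 158 123  97 139 144 110  95 138 180 177 181 138  71 121 117
  117 111 108 111 113 110 113 108 116 113 109 116 114 109
[... 1993 characters left out ...]
160 125  32  40  42
   45  43  40  37  38  37  43  48  46  48  51  46  47  47]
 [120  77  46  56  88 102  43  51  51  45  44  48  42  44  48  47  40  36
   98 154 149 153 138 117 133 147 131 103 133 176 175 184 150  65 102 105
  105 102 104 102  97 108 101  86  51  51  53  47  50  55]
 [124  83  49  55  91 115 104 104 102 103 106 103 102 102 104 102 102  95
  142 181 177 175 161 118 138 151 139 110 138 178 171 184 147  71 114 113
  115 115 112 119 110 119 119 114 104 105 109 108 110 108]
 [ 91  69  47  54  83 116 115 112 114 116 111 111 110 111 113 116 115 110
  146 181 165 134 103  78  98 108 101  81 102 128 148 185 146  71 116 114
  108 115 116 112 110 114 116 111 115 117 114 122 117 116]]
```

The top view shows the tip end at column 215, just clearing the plate edge. The block and stand have not moved. I'll back off further and then lift.

Call:
{"api": "move_arm", "payload": {"increments": [-6, 0, -0.5, 0, 1, -6, 0, -0.5, 0, 1, -6, 0, -0.5, 0, 1, -6, 0, -0.5, 0, 1, 0, 0, 0, 0, 1]}}

```text
time_s: 30.15
position: [527.6, -133.7, 66.0]
orientation: [2.221, 2.221, 0.0]
wrist_force: [0.0, -0.3, -4.0]
width: 24.2
finger_force: 30.0
```

Call:
{"api": "move_arm", "payload": {"increments": [0, 0, -5, 0, 1, 0, 0, -10, 0, 1, 0, 0, -15, 0, 1, 0, 0, -20, 0, 1, 0, 0, -20, 0, 1, 0, 0, -20, 0, 1, 0, 0, -20, 0, 1, 0, 0, -10, 0, 1, 0, 0, 0, 0, 1]}}

```text
time_s: 31.05
position: [528.4, -132.8, 187.7]
orientation: [2.218, 2.221, 0.003]
wrist_force: [0.8, 0.5, -5.1]
width: 23.6
finger_force: 30.0
```

```bash
python3 -c "
from h import *
chk()"
```

```text
t 31.05 p [ 528.4 -132.8  187.7] yaw 1.572 tilt [ 0.003 -0.001 -1.   ] q [-0.25  0.28  1.85  0.    1.01 -0.25] F [ 0.8  0.5 -5.1] M [-0.21 -0.08  0.01] w 23.6 ff 30.0
red [217.9 173.8] 95 [621.5 130.9]
blue [245.5 172.5] 299 [622.2  43.9]
blue [236.9 195.1] 28 [553.5  68.5]
blue [236.9 213.1] 28 [499.6  67.5]
blue [227.5 230.2] 11 [448.3  94.5]
yellow [205.2 205.5] 185 [520.8 162.3]
scene yellow [263.81 151.33] 156
```

Call:
{"api": "move_arm", "payload": {"increments": [-30, -8, 0, 0, 1, -40, -10, 0, 0, 1, -45, -10, 0, 0, 1, -45, -10, 0, 0, 1, -45, -10, 0, 0, 1, -40, -10, 0, 0, 1, -27, -7, 0, 0, 1, 0, 0, 0, 0.1, 1, 0, 0, 0, 0.14, 1, 0, 0, 0, 0.14, 1]}}

```text
time_s: 32.15
position: [461.8, -404.6, 184.0]
orientation: [-2.604, -1.753, 0.001]
wrist_force: [0.6, 0.2, -5.2]
width: 23.8
finger_force: 30.0
```

Call:
{"api": "move_arm", "payload": {"increments": [0, 0, 0, 0.14, 1, 0, 0, 0, 0.14, 1, 0, 0, 0, 0.14, 1, 0, 0, 0, 0.14, 1, 0, 0, 0, 0.14, 1, 0, 0, 0, 0.14, 1, 0, 0, 0, 0.14, 1, 0, 0, 0, 0.14, 1, 0, 0, 0, 0.12, 1, 0, 0, 0, 0, 1]}}

```text
time_s: 33.15
position: [462.1, -404.2, 184.3]
orientation: [-3.139, 0.078, 0.003]
wrist_force: [0.3, -0.9, -5.1]
width: 23.6
finger_force: 30.0
```

Run:
```python
from h import *
o,R=st();print('tool delta',(R.T@(np.array([462.5,-405,60])-o['position'])).round(1))
im=env.grab_frame('top')
for ce,s,p in blobs(im,'orange',30,roi=(340,120,440,300)): print(ce,s[4],cv2.minAreaRect(ray('top',p,185).astype(np.float32)))
bar('scene')
```

```text
t 33.15 p [ 462.1 -404.2  184.3] yaw -0.05 tilt [-0.002  0.002 -1.   ] q [-0.72  0.39  1.7   0.    1.06  0.9 ] F [ 0.3 -0.9 -5.1] M [-0.07  0.33 -0.22] w 23.6 ff 30.0
tool delta [  0.7   1.  124.3]
[415.92592593 206.05925926] 135 ((521.570068359375, -407.8280944824219), (23.641536712646484, 39.436668395996094), 88.86079406738281)
[415.72727273 262.38016529] 121 ((378.4900207519531, -406.4412841796875), (20.748014450073242, 38.49629211425781), 88.9607925415039)
t 33.2 p [ 462.1 -404.2  184.5] yaw -0.046 tilt [-0.002  0.002 -1.   ] q [-0.72  0.39  1.7   0.    1.06  0.9 ] F [ 0.2  0.2 -4.9] M [ 0.03  0.2  -0.01] w 23.8 ff 30.0
n 500 slope ang -0.061 centre along,z 30.8 -0.3 ends [(-128.8, 9.4), (106.4, -4.9)]
```

Call:
{"api": "move_arm", "payload": {"increments": [0, 0, 25, 0, 1, 0, 0, 30, 0, 1, 0, 0, 30, 0, 1, 0, 0, 25, 0, 1, 0, 0, 20, 0, 1, 0, 0, 10, 0, 1, 0, 0, 4, 0, 1, 0, 0, 0, 0, 1]}}

```text
time_s: 34.05
position: [462.8, -404.8, 41.8]
orientation: [-3.141, 0.074, 0.0]
wrist_force: [-0.9, -0.2, -4.9]
width: 23.7
finger_force: 30.0
```

Call:
{"api": "move_arm", "payload": {"increments": [0, 0, 3, 0, 1, 0, 0, 3, 0, 1, 0, 0, 0, 0, 1]}}

```text
time_s: 34.35
position: [462.9, -404.9, 36.1]
orientation: [3.14, -0.075, 0.001]
wrist_force: [-0.9, -1.0, -4.5]
width: 23.9
finger_force: 30.0
```

Call:
{"api": "move_arm", "payload": {"increments": [0, 0, 3, 0, 1, 0, 0, 2, 0, 1, 0, 0, 0, 0, 1]}}

```text
time_s: 34.65
position: [462.9, -404.9, 30.9]
orientation: [3.14, -0.076, 0.001]
wrist_force: [-1.5, -0.1, -2.3]
width: 23.9
finger_force: 30.0
```

Call:
{"api": "move_arm", "payload": {"increments": [0, 0, 2, 0, 1, 0, 0, 1, 0, 1, 0, 0, 0, 0, 1]}}

```text
time_s: 34.95
position: [462.8, -404.8, 27.8]
orientation: [3.141, -0.076, 0.0]
wrist_force: [-2.0, 0.2, -2.0]
width: 23.4
finger_force: 30.0
```

Contact is made, so I'll lower slightly more and release gently.

Call:
{"api": "move_arm", "payload": {"increments": [0, 0, 1.5, 0, 1, 0, 0, 0, 0, 0.45, 0, 0, 0, 0, 0.4, 0, 0, 0, 0, 0.2, 0, 0, 0, 0, -0.2, 0, 0, 0, 0, -0.2, 0, 0, 0, 0, -0.2, 0, 0, 0, 0, -0.2, 0, 0, 0, 0, -0.2, 0, 0, 0, 0, -0.2]}}

```text
time_s: 35.95
position: [462.8, -404.8, 26.4]
orientation: [-3.141, 0.076, -0.0]
wrist_force: [-1.2, -0.0, -0.1]
width: 55.0
finger_force: 0.0
```

Call:
{"api": "move_arm", "payload": {"increments": [0, 0, -10, 0, -0.2, 0, 0, -20, 0, -0.2, 0, 0, -30, 0, -0.2, 0, 0, -40, 0, -0.2, 0, 0, -40, 0, -0.2, -40, 0, 0, 0, -0.2, -40, 0, 0, 0, -0.2, -40, 0, 0, 0, -0.2, 0, 0, 0, 0, -0.2]}}

```text
time_s: 36.85
position: [338.8, -397.9, 166.9]
orientation: [-3.14, 0.079, 0.003]
wrist_force: [-0.1, -0.6, -0.1]
width: 55.1
finger_force: 0.0
```

Run:
```python
from h import *
chk()
for n in('top','scene'):
    im=env.grab_frame(n)
    for c in('orange','green'):
        for ce,s,p in blobs(im,c,60 if c=='orange' else 2000,roi=(340,120,440,300) if n=='top' else (60,200,250,380)): print(n,c,ce.round(1),s[4],np.round(sum(map(list,cv2.minAreaRect(ray(n,p,28 if c=='orange' else 4).astype(np.float32))[:2]),[]),1))
im=env.grab_frame('top').astype(int).sum(2)//3
print(im[125:150,384:400])
```

```text
t 36.85 p [ 338.8 -397.9  166.9] yaw -0.05 tilt [-0.002  0.001 -1.   ] q [-0.87  0.27  1.91 -0.    0.96  0.75] F [-0.1 -0.6 -0.1] M [ 0.11 -0.02 -0.02] w 55.1 ff 0.0
red [217.9 173.9] 98 [621.  130.8]
blue [245.5 172.4] 310 [622.5  43.8]
blue [236.9 195. ] 26 [553.9  68.4]
blue [237. 213.] 27 [499.8  67.1]
blue [227.6 229. ] 8 [451.8  94.1]
yellow [205.2 205.5] 186 [520.7 162.4]
scene yellow [263.77 151.25] 155
top orange [392.5 230.8] 464 [ 452.1 -404.6   24.1  179.3]
top green [389.4 203.1] 4636 [ 526.9 -408.1  133.4  440.6]
scene orange [132.  269.5] 471 [ 452.4 -408.6   22.1  181.3]
scene green [164.2 295.9] 5160 [ 527.9 -406.7  136.3  443. ]
[[115 121 118 118 116 122 121 115 119 119 119 118 117 119 116 114]
 [117 122 116 117 120 121 121 119 121 115 118 118 119 117 121 113]
 [119 120 118 119 119 121 123 121 113 113 117 117 118 119 119 118]
 [119 120 116 121 120 121 117 118 122 120 118 114 116 119 118 121]
 [121 116 120 113 116 121 117 122 126 121 117 115 116 120 113 119]
 [123 119 115 114 117 121 118 121 120 117 116 118 115 117 117 121]
 [118 117 119 116 117 119 118 123 117 116 1
[... 530 characters left out ...]
  78  82  81  74  77  73  73]
 [ 78  77  79  81  79  79  83  81  77  81  74  76  75  83  82  82]
 [ 79  71  82  77  79  79  76  78  82  81  81  81  79  78  81  69]
 [ 78  82  82  77  80  80  78  74  79  80  74  73  78  78  82  74]
 [ 77  84  82  82  78  75  79  81  74  83  78  79  78  79  81  78]
 [ 78  80  80  77  74  84  81  77  79  74  77  83  78  79  77  81]
 [ 78  81  80  80  84  78  81  81  80  79  79  77  76  76  78  72]
 [ 81  79  82  78  82  84  76  72  78  75  82  78  78  75  80  80]
 [ 81  80  81  83  81  78  79  80  73  75  84  74  78  77  79  76]
 [ 80  81  77  79  78  78  79  78  73  75  78  74  75  78  80  76]
 [ 79  79  77  81  81  85  75  79  75  72  69  64  59  70  76  80]]
```

```bash
python3 -c "
from workcell import env
print(env.sign_off())"
```

```text
the job is handed in; nothing more can be done
None
```

The job is handed in: the stand rests on the catch and the bar lies flat on the mat, but the claw push peaked near the 35 N strain limit by my estimate, and a wedged bar dragged the block about 5 mm before I pushed it back to within about 1 mm.

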